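Wind the lamp-socket slide to its stop and ease it off

ROBOT

A 6-joint arm with a two-finger parallel gripper is mounted at the origin on the work surface. World frame = base frame: x ahead of the robot, y to its left, z up, the work surface at z = 0. Lengths are in mm, angles in rad, forces in N, time in s.
With the tool pointing down it reaches from about 300 to 750 mm from the base axis. Payload 8.5 kg.
Tool frame: the origin (TCP) lies between the finger pads; the fingertips stand 8 mm ahead of it and the grasp point (between the pads) lies 11 mm behind it; z points along the fingers, y is the line along which they close (so a half turn about z gives the same grasp; the last joint's range is limited). The gripper opens to 85 mm and grips with 20 to 120 N. Pads are 22 mm wide; open, the fingers measure 114 mm over their backs; the gripper's body (76 mm by 85 mm) begins 54 mm behind the grasp point. The pads swing forward as they close: fully open they stand 13 mm farther back than shut.
Start: joints at [-1.379, 0.381, 1.297, -0, 1.464, -0.215], TCP at [217.612, -505.099, 239.322] pointing down, gripper open.
Joint ranges: [-3.11, 3.11], [-0.89, 2.33], [0.22, 2.48], [-1.42, 4.56], [0.17, 2.85], [-2.88, 2.88]. Speed limits (rad/s): [2.39, 2.39, 3.14, 3.14, 3.14, 3.14].

INTERFACE

Orientations are given as a unit quaternion [x, y, z, w].
In Python, from station import telemetry, eyes, job_done gives the robot as it stands. The module is installed in compiled form; this text tells all that it offers.
- The arm moves only by the tool apply_moves, never from a script. Its argument "rows" is a list of rows, each a list of 3 entries, a list of its own where there are three numbers: the closure, from 0 (fully open) to 1 (shut), then the shift along the world's x, y, z in m, then the turn, a rotation vector about the world's x, y, z in rad. In form: [[jaw, [tx, ty, tz], [rx, ry, rz]], ...]. A call has 1 to 5 rows; each row is the pose to reach, as a shift and turn from the pose commanded when the call began; what a row does not reach only later rows make up. A row lasts 1/12 s, in which the tool goes at most 41.7 mm and 7.16 degrees, less where a joint would pass 70% of its speed; a pose out of reach is approached as far as the arm can. A call with a gripper value outside its range is refused whole. The fingers move at their own pace and stop on an object; "grip_force" is the grip in N (left out, the last holds). Time passes only in rows, so rows that repeat a pose let the fingers close. It gives the time, the measured TCP pose, the force, the opening and the grip force at its end, in the units of the state.
- telemetry.sense(): the state, without advancing time (a new reading comes with each control period).
- eyes.snapshot(name): name is "side" or "top"; returns (picture, depth): 384x512x3 uint8, red, green, blue; 384x512 float32, mm along the optical axis (not along the pixel's ray), 0 where there is no reading.
- eyes.camera_params(name): a dict with "K" (3x3 intrinsics, pixels), "xyz" and "attitude" of the camera in the world. Camera axes: x right, y down, z forward; pixel columns grow to the right and rows downward; lengths in mm; the calibration is good to about 2 mm. A picture is of the moment at which its call begins. camera_params takes no time and is no camera call.
- job_done(): hands the job in; it is judged then, once.
The state is a dict: "time_s": time; "qpos": joint angles; "joint_vel": joint speeds; "joint_efforts": joint torques, N m; "tcp_pos": TCP position; "orientation": TCP orientation; "force": force on the tool from outside, world axes, zero at the start; "wrist_torque": the same for the moment, N m; "opening": finger opening in mm; "grip_force": force on a finger pad.
Only numpy, scipy, OpenCV 4.12 (cv2) and the standard library are available. Lean on these libraries where they do the work, as an engineer would, in place of code of your own. Each camera call takes 0.05 s, during which the arm holds its last target. There are 200 camera calls.

TASK

Two look-alike crank-driven slides are bolted to the jukebox repair bench. On the one whose carriage holds the brass lamp socket, wind the crank clockwise (seen from above) by its red knob, more than a full turn, until it comes up hard against its end stop, then back it off a quarter turn so the screw is not left jammed, and let go. Leave the crank of the other slide, which holds a grey switch, alone.

Things in the scene. Friction and masses are not known exactly. Their poses are not given: they have to be found in the camera images.
- lamp_crank (a joint): Turn of the crank on the slide with the brass lamp socket, rad: grows clockwise seen from above. A slightly springy rubber stop is at 11.0 rad; it starts 1.2 to 1.7 turns short of it. Greased screw: 4 to 7 N of drag at the knob; stays where it is left. The carriage moves 4 mm per rad away from the gearbox and meets a black buffer on the green end block at the stop.
- lamp_knob (a point): Centre (half-way up) of the red upright knob on that crank: round, 20 mm across, 45 mm tall, spinning freely on its pin, so a grip of fixed direction can lead it round. It runs on a level circle of 45 mm radius about lamp_axis, its centre 120 mm above the bench. Top of the steel crank arm below it: 86 mm up. Brass socket: 42 mm wide, top 107 mm up, 174 to 218 mm from the crank axis.
- lamp_axis (a point): Point on the vertical axis of the lamp-socket slide's crank, at the height of the knob's centre (120 mm), over the middle of the green 85 x 85 mm gearbox (top 62 mm up). Its x axis points along the slide, from gearbox to end block; the 340 x 90 mm base is bolted down.
- switch_knob (a point): Centre of the red knob on the other slide's crank (same make and sizes, its carriage holds a grey plastic switch block): to be left where it is.

How it is judged:
By the outcome, as a careful person would: the job done as asked, in the order asked, and still so for the second after the job is handed in, with the robot touching nothing.
It also fails if it takes over 53 s, if anything falls off the work surface, if the arm or the gripper's body presses on something with over 40 N, if the wrist force passes 120 N, or if a joint passes its speed limit or range.

## Working session

There is one attempt and no reset: what is moved stays moved. The work goes in short steps, Python scripts to look and compute and a tool call to move; the robot and the scene stay as the last step left them, time stands still between calls to the robot, and variables do not carry over. Pictures are saved under pics/ and viewed, at most 10 in all, crops included, and the job is handed in when it is done.

Besides the shell and the picture viewer there is one more tool, called by a JSON object that holds its "method" and its "body". apply_moves: Moves the arm, as the interface text tells. Its arguments: {"type":"object","properties":{"rows":{"type":"array","items":{"type":"array"}},"grip_force":{"type":"number"}},"required":["rows"]}

```bash
mkdir -p pics
python3 - <<'E'
from station import telemetry, eyes
import cv2,numpy as np
print(telemetry.sense())
for n in("top","side"):
    p,d=eyes.snapshot(n); cv2.imwrite(f"pics/{n}0.png",p[:,:,::-1]); np.save(f"pics/{n}0.npy",d); print(n,eyes.camera_params(n))
E
```

```text
{'time_s': 0.0, 'qpos': array([-1.37930869e+00,  3.81251293e-01,  1.29826451e+00,  5.58461754e-06,
        1.46360035e+00, -2.15330902e-01]), 'joint_vel': array([ 0.0011691 ,  0.00077947, -0.00028995,  0.00096236, -0.00132485,
        0.0008619 ]), 'joint_efforts': array([-1.96586407e-03, -4.48464632e+01, -2.31280553e+01, -2.60048109e-04,
        4.73588356e-03, -1.40369926e-05]), 'tcp_pos': array([ 217.5587418 , -504.83968725,  238.68081214]), 'orientation': array([ 9.79383343e-01,  2.02009125e-01,  1.18569802e-05, -7.61665690e-04]), 'force': array([ 0.36132073,  0.00742117, -0.99047752]), 'wrist_torque': array([ 0.00474437, -0.02483273, -0.02290122]), 'grip_force': 0.0, 'opening': 85.38812610656858}
top {'K': array([[356.47362965,   0.        , 259.24523862],
       [  0.        , 356.47362965, 194.58551746],
       [  0.        ,   0.        ,   1.        ]]), 'xyz': array([419.39325434, -19.25666735, 828.32480572]), 'attitude': array([ 0.71101938, -0.69859038,  0.05412557, -0.05910463])}
side {'K': array([[359.76054996,   0.        , 256.29726267],
       [  0.        , 359.76054996, 192.26943357],
       [  0.        ,   0.        ,   1.        ]]), 'xyz': array([319.55836718, 350.84513133, 653.44036477]), 'attitude': array([-0.27614802,  0.90062851, -0.31938254,  0.10298229])}
```

View pics/top0.png

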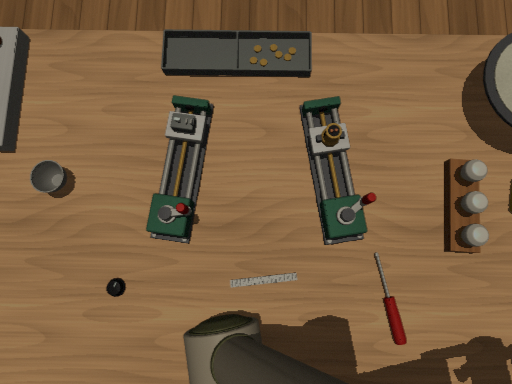

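View pics/side0.png

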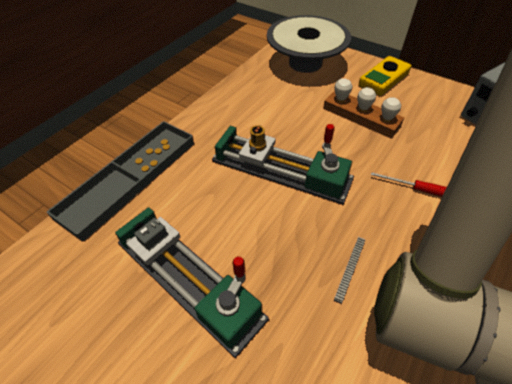

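The lamp slide is the right one in the top view: gearbox (345,215), knob (370,198), socket (333,132). In the side view its knob is at (329,133). The switch slide is on the left in the top view.

```bash
cat > h.py <<'E'
import numpy as np,cv2
from scipy.spatial.transform import Rotation as R
from station import telemetry, eyes
def ray(n,uv):
    c=eyes.camera_params(n); r=R.from_quat(c["attitude"]).as_matrix()
    return c["xyz"], r@np.linalg.inv(c["K"])@[uv[0],uv[1],1]
def onz(n,uv,z):
    o,d=ray(n,uv); return o+d*(z-o[2])/d[2]
def cross(a,b):
    (o1,d1),(o2,d2)=a,b
    s=np.linalg.lstsq(np.c_[d1,-d2],o2-o1,rcond=None)[0]
    return (o1+d1*s[0]+o2+d2*s[1])/2, np.linalg.norm(o1+d1*s[0]-o2-d2*s[1])
def mask(p,lo,hi,box):
    h=cv2.cvtColor(p,cv2.COLOR_RGB2HSV); m=cv2.inRange(h,np.array(lo),np.array(hi))
    z=np.zeros_like(m); x0,y0,x1,y1=box; z[y0:y1,x0:x1]=m[y0:y1,x0:x1]; return z
def cen(m):
    y,x=np.nonzero(m); return np.array([x.mean(),y.mean()]),len(x)
def cloud(n,d,m):
    y,x=np.nonzero((m>0)&(d>0)); c=eyes.camera_params(n)
    q=np.linalg.inv(c["K"])@np.vstack([x,y,np.ones(len(x))])*d[y,x]
    return (R.from_quat(c["attitude"]).as_matrix()@q).T+c["xyz"]
RED=((0,150,60),(8,255,255)); GRN=((60,80,25),(90,255,255))
E
python3 - <<'E'
from h import *
I={n:cv2.imread(f"pics/{n}0.png")[:,:,::-1].copy() for n in("top","side")}
D={n:np.load(f"pics/{n}0.npy") for n in I}
kb={"top":(350,185,385,215),"side":(318,118,342,150)}
c={}
for n in I:
    m=mask(I[n],*RED,kb[n]); c[n],k=cen(m); P=cloud(n,D[n],m)
    print(n,"knob px",c[n],k,"median",np.median(P,0),"top pts",P[P[:,2]>136].mean(0),(P[:,2]>136).sum(),P[:,2].max())
print("knob x",cross(ray("top",c["top"]),ray("side",c["side"])))
gb={"top":(315,190,372,242),"side":(300,145,358,205)}; eb={"top":(298,92,346,116),"side":(210,122,242,165)}
for n in I:
    for b,nm in((gb,"gear"),(eb,"end")):
        P=cloud(n,D[n],mask(I[n],*GRN,b[n])); z=np.median(P[:,2]); 
        if nm=="gear": z=62
        Q=P[abs(P[:,2]-z)<4]; r=cv2.minAreaRect(Q[:,:2].astype(np.float32))
        print(n,nm,len(Q),"z",np.median(Q[:,2]),r)
    P=cloud(n,D[n],mask(I[n],(10,120,60),(28,255,255),{"top":(320,120,348,146),"side":(246,122,270,150)}[n]))
    Q=P[P[:,2]>95]; print("socket",len(Q),Q.mean(0) if len(Q) else P.mean(0),P[:,2].max())
    m=mask(I[n],(0,0,90),(180,70,255),{"top":(335,204,360,228),"side":(318,145,342,172)}[n])
    P=cloud(n,D[n],m); Q=P[(P[:,2]>66)]; print("hub",len(Q),Q.mean(0),Q[:,2].max())
E
```

```text
top knob px [370.95714286 196.95714286] 70 median [ 529.53385902 -231.08585611  141.14049421] top pts [ 529.68989909 -231.28829786  141.27050268] 66 145.19948895460254
side knob px [329.58490566 127.88679245] 53 median [ 529.72454469 -228.84558413  142.24374885] top pts [ 529.74388816 -229.22446921  141.70233018] 47 144.49140759058542
knob x (array([ 530.4616004 , -232.42165926,  136.30335168]), np.float64(0.34821276256240563))
top gear 1045 z 61.696211626972286 ((500.30047607421875, -196.245849609375), (83.45021057128906, 81.02500915527344), 9.96397590637207)
top end 259 z 57.73023198588771 ((759.3776245117188, -151.31295776367188), (18.264150619506836, 81.07354736328125), 9.70734977722168)
socket 126 [ 674.67233677 -166.76300329  107.24859141] 112.25873201678633
hub 150 [ 505.70566856 -200.34809015   77.10656495] 91.67915323777879
side gear 711 z 62.58100469396118 ((499.199462890625, -194.8118896484375), (83.9747543334961, 80.92138671875), 8.515750885009766)
side end 166 z 58.64709729903899 ((758.2094116210938, -149.00274658203125), (18.115034103393555, 80.74544525146484), 8.868756294250488)
socket 100 [ 674.15929201 -164.17710434  107.88624213] 112.62395157953665
hub 125 [ 506.58913823 -199.8953678    78.15213984] 95.42395834795639
```

{"method": "apply_moves", "body": {"rows": [[0, [0.015, 0.013, 0], [0, 0, 0.1]], [0, [0.04, 0.035, 0], [0, 0, 0.2]], [0, [0.068, 0.06, 0], [0, 0, 0.3]], [0, [0.096, 0.085, 0], [0, 0, 0.4]], [0, [0.124, 0.11, 0], [0, 0, 0.5]]], "grip_force": 60}}

```text
time_s: 0.52
tcp_pos: [342.5, -393.7, 239.0]
orientation: [0.898, 0.44, 0.0, -0.0]
force: [0.6, 0.6, 0.4]
opening: 85.4
grip_force: 0.0
```

{"method": "apply_moves", "body": {"rows": [[0, [0.028, 0.025, 0], [0, 0, 0.1]], [0, [0.056, 0.05, 0], [0, 0, 0.2]], [0, [0.084, 0.075, 0], [0, 0, 0.3]], [0, [0.112, 0.1, -0.01], [0, 0, 0.4]], [0, [0.136, 0.12, -0.02], [0, 0, 0.5]]]}}

```text
time_s: 0.93
tcp_pos: [479.1, -273.1, 219.2]
orientation: [0.761, 0.649, 0.0, 0.0]
force: [0.2, -0.1, 0.4]
opening: 85.8
grip_force: 0.0
```

{"method": "apply_moves", "body": {"rows": [[0, [0.02, 0.018, -0.01], [0, 0, 0.08]], [0, [0.036, 0.032, -0.02], [0, 0, 0.164]], [0, [0.046, 0.041, -0.028], [0, 0, 0.164]], [0, [0.052, 0.0446, -0.034], [0, 0, 0.164]], [0, [0.052, 0.0446, -0.034], [0, 0, 0.164]]]}}

```text
time_s: 1.35
tcp_pos: [529.8, -229.9, 183.9]
orientation: [0.708, 0.707, -0.0, -0.001]
force: [-0.8, -0.9, 0.3]
opening: 85.6
grip_force: 0.0
```

Run:
```python
from h import *
p,d=eyes.snapshot("side"); s=telemetry.sense(); print(s["time_s"],s["tcp_pos"],s["orientation"],s["qpos"],s["force"])
cv2.imwrite("pics/side1.png",cv2.resize(p[80:240,200:420,::-1],None,fx=3,fy=3))
```

```text
1.4 [ 529.3736287  -230.70290496  184.76707681] [ 7.07690409e-01  7.06522376e-01 -2.43338200e-04 -5.97824047e-04] [-6.15771642e-01  4.72113482e-01  1.30966058e+00 -2.83008535e-04
  1.36107947e+00 -6.14060702e-01] [ 0.0535728  -0.38994529  0.98785057]
```

View pics/side1.png

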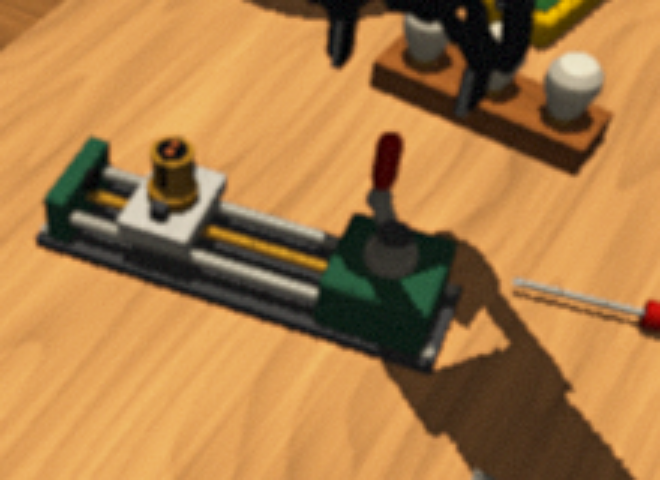

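The open fingers at crop (340,50) and (468,100) straddle the knob at (388,160) and are clear above it, so I'll descend and close.

{"method": "apply_moves", "body": {"rows": [[0, [0, 0, -0.015], [0, 0, 0]], [0, [0, 0, -0.035], [0, 0, 0]], [0, [0, 0, -0.055], [0, 0, 0]], [0, [0, 0, -0.068], [0, 0, 0]], [0, [0, 0, -0.073], [0, 0, 0]]]}}

```text
time_s: 1.82
tcp_pos: [528.3, -231.4, 111.1]
orientation: [0.708, 0.706, -0.0, -0.001]
force: [-0.9, -0.2, -0.2]
opening: 85.2
grip_force: 0.0
```

{"method": "apply_moves", "body": {"rows": [[0.4, [0, 0, 0], [0, 0, 0]], [0.6, [0, 0, 0], [0, 0, 0]], [0.8, [0, 0, 0], [0, 0, 0]], [1, [0, 0, 0], [0, 0, 0]], [1, [0, 0, 0], [0, 0, 0]]]}}

```text
time_s: 2.23
tcp_pos: [529.8, -230.7, 113.1]
orientation: [0.707, 0.707, 0.0, 0.001]
force: [0.2, 1.0, -0.5]
opening: 25.9
grip_force: 0.0
```

{"method": "apply_moves", "body": {"rows": [[1, [0, 0, 0], [0, 0, 0]], [1, [0, 0, 0], [0, 0, 0]], [1, [0, 0, 0], [0, 0, 0]]]}}

```text
time_s: 2.48
tcp_pos: [530.1, -230.8, 113.2]
orientation: [0.707, 0.707, 0.0, 0.001]
force: [0.3, 0.5, 5.8]
opening: 18.9
grip_force: 58.6
```

Run:
```python
from h import *
s=telemetry.sense(); print(s)
A=np.array([499.8,-195.5]); v=s["tcp_pos"][:2]-A; print(np.hypot(*v),np.degrees(np.arctan2(v[1],v[0])))
p,d=eyes.snapshot("side");cv2.imwrite("pics/side2.png",cv2.resize(p[80:240,200:420,::-1],None,fx=3,fy=3))
```

```text
{'time_s': 2.4833, 'qpos': array([-6.15288977e-01,  5.45460085e-01,  1.40820551e+00, -6.24814803e-05,
        1.18594304e+00, -6.15334171e-01]), 'joint_vel': array([-1.02313343e-03, -1.16697156e-03,  3.35910573e-04,  1.80109861e-03,
       -8.30535416e-04,  9.88384247e-05]), 'joint_efforts': array([ 1.04410280e-01, -4.66448987e+01, -1.77841419e+01,  3.82776023e-02,
        6.50818460e-02,  9.28695881e-04]), 'tcp_pos': array([ 530.06890353, -230.79325982,  113.1656592 ]), 'orientation': array([7.07082181e-01, 7.07130684e-01, 1.39366057e-04, 9.82598814e-04]), 'force': array([0.335898  , 0.46358002, 5.80031992]), 'wrist_torque': array([-0.04013003, -0.00777858, -0.01566477]), 'grip_force': 58.58863007859327, 'opening': 18.852982977845194}
46.495383748345425 -49.382296405580036
```

View pics/side2.png

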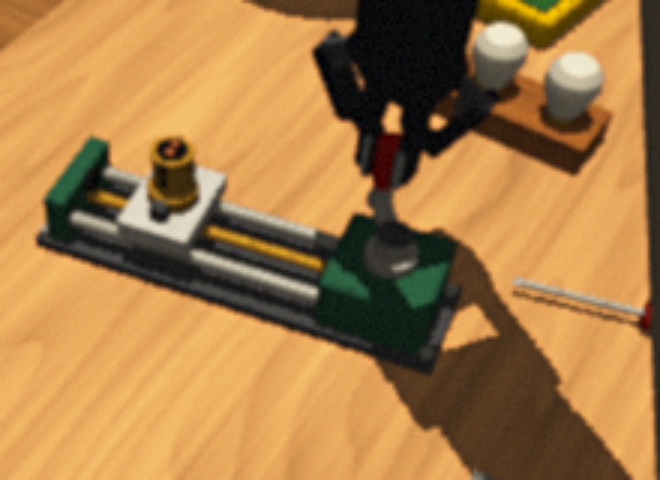

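Knob is gripped at crop (385,160), opening 18.9 mm. Next I'll work out the circle offsets.

```bash
cat > arc.py <<'E'
import sys,numpy as np
a0,st,n=map(float,sys.argv[1:4])
for c in range(int(n)):
    b=np.radians(a0+5*st*c); t=np.radians(a0+5*st*c+st*np.arange(1,6))
    print("call",c,[(round(45e-3*(np.cos(x)-np.cos(b)),4),round(45e-3*(np.sin(x)-np.sin(b)),4)) for x in t])
E
python3 arc.py -50 -12 6
```

```text
call 0 [(np.float64(-0.0078), np.float64(-0.0053)), (np.float64(-0.0165), np.float64(-0.0088)), (np.float64(-0.0258), np.float64(-0.0104)), (np.float64(-0.0352), np.float64(-0.0101)), (np.float64(-0.0443), np.float64(-0.0078))]
call 1 [(np.float64(-0.0085), np.float64(0.0041)), (np.float64(-0.0159), np.float64(0.0099)), (np.float64(-0.0219), np.float64(0.0171)), (np.float64(-0.0263), np.float64(0.0254)), (np.float64(-0.0289), np.float64(0.0345))]
call 2 [(np.float64(-0.0007), np.float64(0.0094)), (np.float64(0.0007), np.float64(0.0187)), (np.float64(0.0039), np.float64(0.0275)), (np.float64(0.0089), np.float64(0.0355)), (np.float64(0.0154), np.float64(0.0423))]
call 3 [(np.float64(0.0078), np.float64(0.0053)), (np.float64(0.0165), np.float64(0.0088)), (np.float64(0.0258), np.float64(0.0104)), (np.float64(0.0352), np.float64(0.0101)), (np.float64(0.0443), np.float64(0.0078))]
call 4 [(np.float64(0.0085), np.float64(-0.0041)), (np.float64(0.0159), np.float64(-0.0099)), (np.float64(0.0219), np.float64(-0.0171)), (np.float64(0.0263), np.float64(-0.0254)), (np.float64(0.0289), np.float64(-0.0345))]
call 5 [(np.float64(0.0007), np.float64(-0.0094)), (np.float64(-0.0007), np.float64(-0.0187)), (np.float64(-0.0039), np.float64(-0.0275)), (np.float64(-0.0089), np.float64(-0.0355)), (np.float64(-0.0154), np.float64(-0.0423))]
```

{"method": "apply_moves", "body": {"rows": [[1, [-0.0078, -0.0053, 0], [0, 0, 0]], [1, [-0.0165, -0.0088, 0], [0, 0, 0]], [1, [-0.0258, -0.0104, 0], [0, 0, 0]], [1, [-0.0352, -0.0101, 0], [0, 0, 0]], [1, [-0.0443, -0.0078, 0], [0, 0, 0]]]}}

```text
time_s: 2.95
tcp_pos: [486.4, -239.1, 113.2]
orientation: [0.707, 0.707, 0.001, 0.002]
force: [6.3, 0.4, 3.3]
opening: 18.1
grip_force: 58.5
```

{"method": "apply_moves", "body": {"rows": [[1, [-0.0085, 0.0041, 0], [0, 0, 0]], [1, [-0.0159, 0.0099, 0], [0, 0, 0]], [1, [-0.0219, 0.0171, 0], [0, 0, 0]], [1, [-0.0263, 0.0254, 0], [0, 0, 0]], [1, [-0.0289, 0.0345, 0], [0, 0, 0]]]}}

```text
time_s: 3.37
tcp_pos: [456.8, -205.1, 113.2]
orientation: [0.707, 0.707, -0.0, 0.002]
force: [2.4, -5.8, 2.7]
opening: 18.2
grip_force: 58.9
```

{"method": "apply_moves", "body": {"rows": [[1, [-0.0007, 0.0094, 0], [0, 0, 0]], [1, [0.0007, 0.0187, 0], [0, 0, 0]], [1, [0.0039, 0.0275, 0], [0, 0, 0]], [1, [0.0089, 0.0355, 0], [0, 0, 0]], [1, [0.0154, 0.0423, 0], [0, 0, 0]]]}}

```text
time_s: 3.78
tcp_pos: [471.8, -162.0, 113.1]
orientation: [0.707, 0.707, -0.001, 0.001]
force: [-2.7, -6.1, 4.9]
opening: 18.1
grip_force: 59.3
```

{"method": "apply_moves", "body": {"rows": [[1, [0.0078, 0.0053, 0], [0, 0, 0]], [1, [0.0165, 0.0088, 0], [0, 0, 0]], [1, [0.0258, 0.0104, 0], [0, 0, 0]], [1, [0.0352, 0.0101, 0], [0, 0, 0]], [1, [0.0443, 0.0078, 0], [0, 0, 0]]]}}

```text
time_s: 4.2
tcp_pos: [515.8, -153.7, 113.1]
orientation: [0.707, 0.707, -0.001, -0.0]
force: [-8.1, -3.0, 9.4]
opening: 18.6
grip_force: 59.6
```

{"method": "apply_moves", "body": {"rows": [[1, [0.0085, -0.0041, 0], [0, 0, 0]], [1, [0.0159, -0.0099, 0], [0, 0, 0]], [1, [0.0219, -0.0171, 0], [0, 0, 0]], [1, [0.0263, -0.0254, 0], [0, 0, 0]], [1, [0.0289, -0.0345, 0], [0, 0, 0]]]}}

```text
time_s: 4.62
tcp_pos: [545.2, -187.4, 113.1]
orientation: [0.707, 0.707, 0.0, -0.001]
force: [-4.4, 5.8, 9.1]
opening: 18.2
grip_force: 59.7
```

{"method": "apply_moves", "body": {"rows": [[1, [0.0007, -0.0094, 0], [0, 0, 0]], [1, [-0.0007, -0.0187, 0], [0, 0, 0]], [1, [-0.0039, -0.0275, 0], [0, 0, 0]], [1, [-0.0089, -0.0355, 0], [0, 0, 0]], [1, [-0.0154, -0.0423, 0], [0, 0, 0]]]}}

```text
time_s: 5.03
tcp_pos: [530.7, -230.4, 113.2]
orientation: [0.707, 0.707, 0.001, 0.001]
force: [4.0, 5.2, 5.7]
opening: 18.3
grip_force: 59.3
```

Run:
```python
from h import *
p,d=eyes.snapshot("side"); s=telemetry.sense(); print(s["time_s"],s["tcp_pos"],s["force"],s["opening"],s["qpos"])
cv2.imwrite("pics/side3.png",cv2.resize(p[80:240,200:420,::-1],None,fx=3,fy=3))
P=cloud("side",d,mask(p,(10,120,60),(28,255,255),(230,115,275,155))); Q=P[P[:,2]>95].mean(0)
print("socket dist",Q, (Q[:2]-[501,-196.5])@[np.cos(.172),np.sin(.172)])
```

```text
5.0833 [ 529.45210858 -231.3332027   113.1387183 ] [1.15041607 0.97311606 7.05608111] 18.495891514160267 [-6.17237211e-01  5.45006749e-01  1.40919298e+00  1.25786362e-03
  1.18577464e+00 -6.17173021e-01]
socket dist [ 698.12987197 -159.21415113  106.92211239] 200.60270015787006
```

View pics/side3.png

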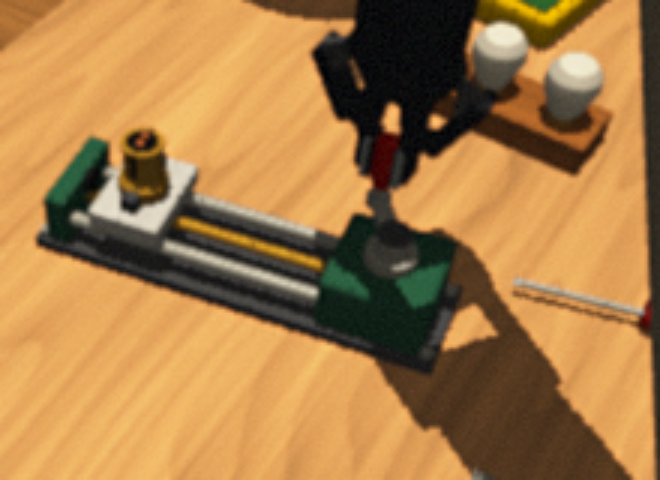

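The knob is still gripped at crop (385,160). The carriage has moved about 24 mm, with roughly 17 mm (about 4.2 rad) left to the stop.

{"method": "apply_moves", "body": {"rows": [[1, [-0.0078, -0.0053, 0], [0, 0, 0]], [1, [-0.0165, -0.0088, 0], [0, 0, 0]], [1, [-0.0258, -0.0104, 0], [0, 0, 0]], [1, [-0.0352, -0.0101, 0], [0, 0, 0]], [1, [-0.0443, -0.0078, 0], [0, 0, 0]]]}}

```text
time_s: 5.5
tcp_pos: [486.4, -239.1, 113.2]
orientation: [0.707, 0.707, 0.001, 0.002]
force: [6.6, 0.6, 2.9]
opening: 18.4
grip_force: 59.1
```

{"method": "apply_moves", "body": {"rows": [[1, [-0.0085, 0.0041, 0], [0, 0, 0]], [1, [-0.0159, 0.0099, 0], [0, 0, 0]], [1, [-0.0219, 0.0171, 0], [0, 0, 0]], [1, [-0.0263, 0.0254, 0], [0, 0, 0]], [1, [-0.0289, 0.0345, 0], [0, 0, 0]]]}}

```text
time_s: 5.92
tcp_pos: [456.8, -205.1, 113.2]
orientation: [0.707, 0.707, -0.001, 0.002]
force: [2.3, -5.3, 1.8]
opening: 18.6
grip_force: 59.1
```

```bash
python3 arc.py -170 -6 5
python3 - <<'E'
from h import *
p,d=eyes.snapshot("side")
P=cloud("side",d,mask(p,(10,120,60),(28,255,255),(220,110,275,155))); Q=P[P[:,2]>95].mean(0)
print("socket dist",Q, (Q[:2]-[501,-196.5])@[np.cos(.172),np.sin(.172)])
E
```

```text
call 0 [(np.float64(-0.0006), np.float64(0.0047)), (np.float64(-0.0007), np.float64(0.0094)), (np.float64(-0.0002), np.float64(0.0141)), (np.float64(0.0007), np.float64(0.0187)), (np.float64(0.002), np.float64(0.0232))]
call 1 [(np.float64(0.0018), np.float64(0.0043)), (np.float64(0.0041), np.float64(0.0085)), (np.float64(0.0068), np.float64(0.0123)), (np.float64(0.0099), np.float64(0.0159)), (np.float64(0.0134), np.float64(0.0191))]
call 2 [(np.float64(0.0038), np.float64(0.0028)), (np.float64(0.0078), np.float64(0.0053)), (np.float64(0.0121), np.float64(0.0073)), (np.float64(0.0165), np.float64(0.0088)), (np.float64(0.0211), np.float64(0.0098))]
call 3 [(np.float64(0.0047), np.float64(0.0006)), (np.float64(0.0094), np.float64(0.0007)), (np.float64(0.0141), np.float64(0.0002)), (np.float64(0.0187), np.float64(-0.0007)), (np.float64(0.0232), np.float64(-0.002))]
call 4 [(np.float64(0.0043), np.float64(-0.0018)), (np.float64(0.0085), np.float64(-0.0041)), (np.float64(0.0123), np.float64(-0.0068)), (np.float64(0.0159), np.float64(-0.0099)), (np.float64(0.0191), np.float64(-0.0134))]
socket dist [ 706.79759874 -158.33274585  107.51926609] 209.2933850073231
```

{"method": "apply_moves", "body": {"rows": [[1, [-0.0006, 0.0047, 0], [0, 0, 0]], [1, [-0.0007, 0.0094, 0], [0, 0, 0]], [1, [-0.0002, 0.0141, 0], [0, 0, 0]], [1, [0.0007, 0.0187, 0], [0, 0, 0]], [1, [0.002, 0.0232, 0], [0, 0, 0]]]}}

```text
time_s: 6.38
tcp_pos: [458.5, -181.5, 113.1]
orientation: [0.707, 0.707, -0.001, 0.001]
force: [-3.2, -5.3, 7.8]
opening: 18.2
grip_force: 59.7
```

{"method": "apply_moves", "body": {"rows": [[1, [0.0018, 0.0043, 0], [0, 0, 0]], [1, [0.0041, 0.0085, 0], [0, 0, 0]], [1, [0.0068, 0.0123, 0], [0, 0, 0]], [1, [0.0099, 0.0159, 0], [0, 0, 0]], [1, [0.0134, 0.0191, 0], [0, 0, 0]]]}}

```text
time_s: 6.8
tcp_pos: [471.8, -162.1, 113.1]
orientation: [0.707, 0.707, -0.001, 0.0]
force: [-3.8, -2.8, 10.0]
opening: 18.4
grip_force: 59.8
```

{"method": "apply_moves", "body": {"rows": [[1, [0.0038, 0.0028, 0], [0, 0, 0]], [1, [0.0078, 0.0053, 0], [0, 0, 0]], [1, [0.0121, 0.0073, 0], [0, 0, 0]], [1, [0.0165, 0.0088, 0], [0, 0, 0]], [1, [0.0211, 0.0098, 0], [0, 0, 0]]]}}

```text
time_s: 7.22
tcp_pos: [492.8, -152.1, 113.0]
orientation: [0.707, 0.707, -0.001, 0.0]
force: [-4.2, -1.9, 9.9]
opening: 18.4
grip_force: 59.9
```

{"method": "apply_moves", "body": {"rows": [[1, [0.0024, 0.0003, 0], [0, 0, 0]], [1, [0.0047, 0.0006, 0], [0, 0, 0]], [1, [0.0071, 0.0007, 0], [0, 0, 0]], [1, [0.0094, 0.0007, 0], [0, 0, 0]], [1, [0.0118, 0.0005, 0], [0, 0, 0]]]}}

```text
time_s: 7.63
tcp_pos: [495.1, -151.5, 112.5]
orientation: [0.706, 0.708, -0.009, -0.009]
force: [-61.8, -10.4, 42.0]
opening: 17.7
grip_force: 65.2
```

```bash
python3 arc.py -275 -3 4
python3 - <<'E'
from h import *
p,d=eyes.snapshot("side")
P=cloud("side",d,mask(p,(10,120,60),(28,255,255),(220,110,275,155))); Q=P[P[:,2]>95].mean(0)
print("socket dist",Q, (Q[:2]-[501,-196.5])@[np.cos(.172),np.sin(.172)],telemetry.sense()["force"])
E
```

```text
call 0 [(np.float64(0.0023), np.float64(-0.0003)), (np.float64(0.0047), np.float64(-0.0007)), (np.float64(0.007), np.float64(-0.0012)), (np.float64(0.0092), np.float64(-0.0018)), (np.float64(0.0115), np.float64(-0.0025))]
call 1 [(np.float64(0.0022), np.float64(-0.0009)), (np.float64(0.0043), np.float64(-0.0018)), (np.float64(0.0064), np.float64(-0.0029)), (np.float64(0.0085), np.float64(-0.0041)), (np.float64(0.0104), np.float64(-0.0054))]
call 2 [(np.float64(0.0019), np.float64(-0.0014)), (np.float64(0.0037), np.float64(-0.0029)), (np.float64(0.0054), np.float64(-0.0045)), (np.float64(0.0071), np.float64(-0.0062)), (np.float64(0.0087), np.float64(-0.0079))]
call 3 [(np.float64(0.0015), np.float64(-0.0018)), (np.float64(0.0028), np.float64(-0.0038)), (np.float64(0.0041), np.float64(-0.0057)), (np.float64(0.0053), np.float64(-0.0078)), (np.float64(0.0063), np.float64(-0.0099))]
socket dist [ 712.75886565 -157.03026454  107.03194714] 215.38961385234373 [-54.45258534  -9.51130452  37.5910974 ]
```

```bash
python3 arc.py -263 9 2
python3 - <<'E'
from h import *
p,d=eyes.snapshot("side");cv2.imwrite("pics/side4.png",cv2.resize(p[80:240,200:420,::-1],None,fx=3,fy=3))
s=telemetry.sense();print(s["tcp_pos"],s["force"])
E
```

```text
call 0 [(np.float64(-0.0069), np.float64(-0.0014)), (np.float64(-0.0135), np.float64(-0.0039)), (np.float64(-0.0197), np.float64(-0.0074)), (np.float64(-0.0252), np.float64(-0.0118)), (np.float64(-0.03), np.float64(-0.017))]
call 1 [(np.float64(-0.0039), np.float64(-0.0059)), (np.float64(-0.0068), np.float64(-0.0123)), (np.float64(-0.0087), np.float64(-0.0191)), (np.float64(-0.0095), np.float64(-0.0261)), (np.float64(-0.0092), np.float64(-0.0332))]
[ 494.94931061 -151.48949676  112.58661533] [-54.47491021  -9.58058469  36.98879456]
```

View pics/side4.png

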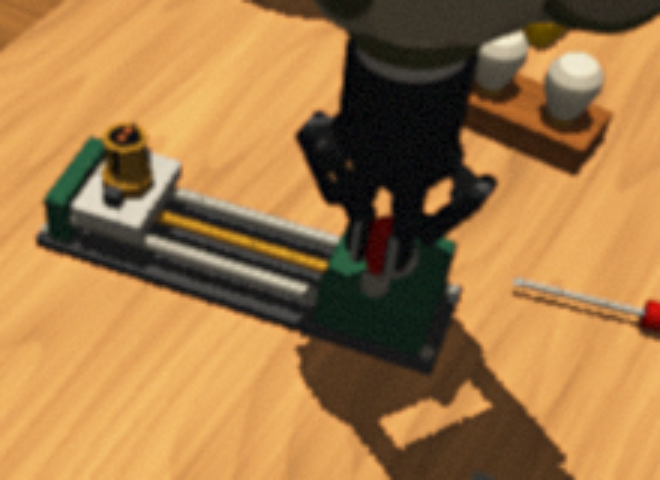

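The picture shows the carriage against the green end block at crop (90,190). With 55–60 N resistance, that's the hard stop, at knob angle about -262°. I'll back off to -172°, starting from the commanded -275°.

```bash
python3 arc.py -275 10.3 2
```

```text
call 0 [(np.float64(-0.0081), np.float64(-0.0)), (np.float64(-0.016), np.float64(-0.0015)), (np.float64(-0.0236), np.float64(-0.0043)), (np.float64(-0.0305), np.float64(-0.0085)), (np.float64(-0.0366), np.float64(-0.0139))]
call 1 [(np.float64(-0.005), np.float64(-0.0063)), (np.float64(-0.0088), np.float64(-0.0135)), (np.float64(-0.0113), np.float64(-0.0212)), (np.float64(-0.0123), np.float64(-0.0292)), (np.float64(-0.0119), np.float64(-0.0372))]
```

{"method": "apply_moves", "body": {"rows": [[1, [-0.0081, 0, 0], [0, 0, 0]], [1, [-0.016, -0.0015, 0], [0, 0, 0]], [1, [-0.0236, -0.0043, 0], [0, 0, 0]], [1, [-0.0305, -0.0085, 0], [0, 0, 0]], [1, [-0.0366, -0.0139, 0], [0, 0, 0]]]}}

```text
time_s: 8.15
tcp_pos: [468.8, -164.9, 113.1]
orientation: [0.707, 0.707, 0.001, 0.001]
force: [5.4, 4.1, 7.6]
opening: 18.4
grip_force: 60.6
```

{"method": "apply_moves", "body": {"rows": [[1, [-0.005, -0.0063, 0], [0, 0, 0]], [1, [-0.0088, -0.0135, 0], [0, 0, 0]], [1, [-0.0113, -0.0212, 0], [0, 0, 0]], [1, [-0.0123, -0.0292, 0], [0, 0, 0]], [1, [-0.0119, -0.0372, 0], [0, 0, 0]]]}}

```text
time_s: 8.57
tcp_pos: [456.2, -201.9, 113.1]
orientation: [0.707, 0.707, 0.001, -0.0]
force: [1.0, 6.5, 11.6]
opening: 18.4
grip_force: 60.9
```

{"method": "apply_moves", "body": {"rows": [[1, [0, 0, 0], [0, 0, 0]], [1, [0, 0, 0], [0, 0, 0]]]}}

```text
time_s: 8.73
tcp_pos: [456.5, -203.2, 113.1]
orientation: [0.707, 0.707, -0.0, 0.001]
force: [-2.4, -2.2, 9.5]
opening: 18.4
grip_force: 60.7
```

{"method": "apply_moves", "body": {"rows": [[0.7, [0, 0, 0], [0, 0, 0]], [0.4, [0, 0, 0], [0, 0, 0]], [0, [0, 0, 0], [0, 0, 0]], [0, [0, 0, 0], [0, 0, 0]], [0, [0, 0, 0], [0, 0, 0]]]}}

```text
time_s: 9.15
tcp_pos: [456.1, -202.2, 112.1]
orientation: [0.707, 0.707, -0.0, -0.0]
force: [0.0, -0.3, -0.2]
opening: 72.8
grip_force: 0.0
```

{"method": "apply_moves", "body": {"rows": [[0, [0, 0, 0], [0, 0, 0]], [0, [0, 0, 0.01], [0, 0, 0]], [0, [0, 0, 0.035], [0, 0, 0]], [0, [0, 0, 0.065], [0, 0, 0]], [0, [0, 0, 0.09], [0, 0, 0]]]}}

```text
time_s: 9.57
tcp_pos: [456.2, -202.2, 203.8]
orientation: [0.707, 0.707, 0.0, 0.0]
force: [0.9, -0.9, 0.1]
opening: 85.1
grip_force: 0.0
```

{"method": "apply_moves", "body": {"rows": [[0, [0, 0, 0.02], [0, 0, 0]], [0, [-0.01, -0.02, 0.03], [0, 0, 0]], [0, [-0.02, -0.045, 0.04], [0, 0, 0]], [0, [-0.03, -0.07, 0.04], [0, 0, 0]], [0, [-0.03, -0.075, 0.04], [0, 0, 0]]]}}

```text
time_s: 9.98
tcp_pos: [425.1, -280.2, 242.7]
orientation: [0.708, 0.706, -0.0, 0.001]
force: [-0.8, -1.0, -0.1]
opening: 85.5
grip_force: 0.0
```

Run:
```python
from h import *
p,d=eyes.snapshot("side");cv2.imwrite("pics/side5.png",p[:,:,::-1])
s=telemetry.sense();print(s["time_s"],s["tcp_pos"],s["force"],s["opening"])
P=cloud("side",d,mask(p,(10,120,60),(28,255,255),(220,110,275,155))); Q=P[P[:,2]>95].mean(0)
print("socket dist",(Q[:2]-[501,-196.5])@[np.cos(.172),np.sin(.172)])
P=cloud("side",d,mask(p,*RED,(310,120,370,190)));P=P[P[:,2]>136].mean(0);v=P[:2]-[501,-196.5];print(P,np.hypot(*v),np.degrees(np.arctan2(v[1],v[0])))
```

```text
10.0333 [ 425.59794888 -279.45828567  242.23062882] [-0.38983461 -0.83080752 -0.7977151 ] 85.59387655943402
socket dist 209.80493786346895
[ 456.20035361 -202.16711385  141.58355624] 45.156666127268686 -172.7904300142008
```

View pics/side5.png

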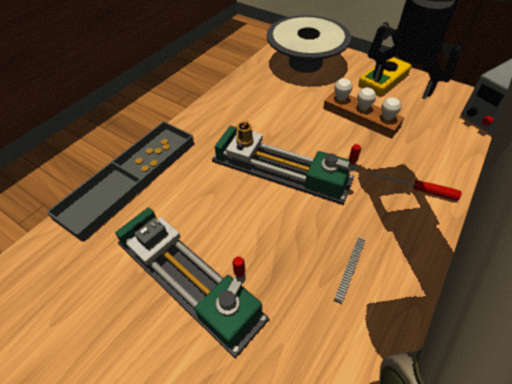

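The lamp knob at (355,153) is free and about 90° back from the stop. The carriage has backed off about 6 mm, the switch slide's knob at (239,265) hasn't moved, and the gripper is clear.

```bash
python3 -c "
from station import job_done; print(job_done())"
```

```text
the job is handed in; nothing more can be done
None
```

I wound the lamp-socket crank clockwise about 1.6 turns to its hard stop, backed it off about a quarter turn and released it; the switch slide was left alone, and the job was handed in at about 10 s of the 53 s limit.

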